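# Find the storage-jar lid that rocks and seat it

### The job

One of the three storage jars has had its wooden lid put back crooked, so the jar is not closed. Press gently with a fingertip near the edges of the lids until you find the one that rocks over under the finger; push that lid sideways with the fingertips until it drops into the jar's mouth and lies flat, take the finger off it, then press down on it once more so that it is firmly home. Only touch and push: do not lift or take off any lid, leave the jars and everything else standing where they are, and finish with all three lids flat in their jars.

Things in the scene. Friction and masses are not known exactly. Their poses are not given: they have to be found in the camera images.
- jar_a: one of three identical white stoneware storage jars (0.6 kg with contents, loose). Origin: centre of its underside, z up; its yaw means nothing. Body 82 mm across, 78 mm tall; flat rim at 78 mm, 5 mm wide; round mouth 72 mm across inside. Which jar stands where changes
- jar_b: one of three identical white stoneware storage jars (0.6 kg with contents, loose). Origin: centre of its underside, z up; its yaw means nothing. Body 82 mm across, 78 mm tall; flat rim at 78 mm, 5 mm wide; round mouth 72 mm across inside. Which jar stands where changes
- jar_c: one of three identical white stoneware storage jars (0.6 kg with contents, loose). Origin: centre of its underside, z up; its yaw means nothing. Body 82 mm across, 78 mm tall; flat rim at 78 mm, 5 mm wide; round mouth 72 mm across inside. Which jar stands where changes
- lid_a: lid of jar_a, one of three alike: a flat wooden disc 87 mm across, 10 mm thick, 0.11 kg, loose; under it a plug 68 mm across, 5 mm deep, that drops into the jar's mouth with 2 mm play all round. Origin: on its axis, in the disc's underside, z up; seated: origin 78, top 88 mm above the worktop. One of the three sits crooked: see the notes under lid_b and lid_c
- lid_b: lid of jar_b, one of three alike: a flat wooden disc 87 mm across, 10 mm thick, 0.11 kg, loose; under it a plug 68 mm across, 5 mm deep, that drops into the jar's mouth with 2 mm play all round. Origin: on its axis, in the disc's underside, z up; seated: origin 78, top 88 mm above the worktop. The crooked lid (to be found) is 3 to 5 mm off its jar's axis, plug riding on the rim; that side is raised, it leans about 5 deg
- lid_c: lid of jar_c, one of three alike: a flat wooden disc 87 mm across, 10 mm thick, 0.11 kg, loose; under it a plug 68 mm across, 5 mm deep, that drops into the jar's mouth with 2 mm play all round. Origin: on its axis, in the disc's underside, z up; seated: origin 78, top 88 mm above the worktop. Pressing the crooked lid by the edge of its raised side (1 to 2 N) rocks it over; let go, it falls back. Pushed by that edge to the jar's axis (1 N) it drops in
- picks: toothpick pot: a clear pot of toothpicks, 41 mm across, 64 mm tall, loose, origin at the centre of its underside; a bystander
- lemon: a lemon, 71 x 53 x 51 mm, loose, origin at the centre of its underside as built; a bystander
- spice: spice jar, white with a grey cap, 41 mm across, 106 mm tall, loose, origin at the centre of its underside; a bystander

How it is judged:
By the outcome, as a careful person would: the job done as asked, in the order asked, and still so for the second after the job is handed in, with the robot touching nothing.
It also fails if it takes over 58 s, if anything falls off the work surface, if the arm or the gripper's body presses on something with over 40 N, if the wrist force passes 120 N, or if a joint passes its speed limit or range.

### The arm

A 6-joint arm with a two-finger parallel gripper is mounted at the origin on a cart in front of the work surface, level with it; the furniture and walls round the work are solid. World frame = base frame: x ahead of the robot, y to its left, z up, the work surface at z = 0. Lengths are in m, angles in rad, forces in N, time in s.
With the tool pointing down it reaches from about 0.35 to 0.775 m from the base axis. Payload 5.5 kg.
Tool frame: the origin (TCP) lies midway between the tips of the shut fingers; the grasp point (between the pads) lies 19 mm behind it; x points along the fingers, y is the direction in which the jaws open and shut, and the axes are right-handed (so a half turn about x gives the same grasp; the last joint's range is limited). The gripper opens to 85 mm and grips with 20 to 120 N. Pads are 22 mm wide; open, the fingers measure 114 mm over their backs; the gripper's body (76 mm by 85 mm) begins 54 mm behind the grasp point. The pads swing forward as they close: fully open they stand 13 mm farther back than shut.
Start: joints at [1.153, 0.313, 0.046, 1.304, 0, 1.431], TCP at [0.158, 0.553, 0.231] pointing down, gripper open.
Joint ranges: [-2.76, 2.76], [-0.86, 1.69], [-1.03, 1.26], [-2.2, 2.34], [-1.47, 1.5], [-3.14, 3.14]. Speed limits (rad/s): [2.57, 2.57, 3.14, 3.14, 3.14, 3.14].

### API

Orientations are given as a unit quaternion [w, x, y, z].
In Python, from workcell import env, optics, order, models gives the robot as it stands. The module is installed in compiled form; this text tells all that it offers.
- The arm moves only by the tool servo_tool, never from a script. Its argument "moves" is a list of rows, each a list of 5 numbers: the shift along the tool's x, y, z in cm, then the turn about the tool's x in rad, then the closure, from -1 (fully open) to 1 (shut). A call has exactly 10 rows; each row shifts and turns the commanded pose from where the row before left it, along the tool's axes as they then stand; what a row does not reach is not made up. A row lasts 1/8 s, in which the tool goes at most 62.5 mm and 10.7 degrees, less where a joint would pass 70% of its speed; a pose out of reach is approached as far as the arm can. A call is refused whole if a number of a shift passes 6.25 or a number of a turn 0.188, either way. A call with a gripper value outside its range is refused whole. The fingers move at their own pace and stop on an object; "grip_force" is the grip in N (left out, the last holds). Time passes only in rows, so rows that do not move let the fingers close, or fill a call up. It gives the time, the measured TCP pose, the force and the opening at its end, in the units of the state.
- env.get_state(): the state, without advancing time (a new reading comes with each control period).
- optics.read_camera(name): name is "scene" or "top" or "wrist"; returns a dict with "pixels" (420x560x3 uint8, blue, green, red), "vertical_fov" (degrees; the focal length in pixels is half the picture's height over the tangent of half this angle, whatever the lens; pixels are square), "cx", "cy" (the principal point, pixels), "k1" (the pictures are not rectified: a ray, as slopes to the right and down, at radius r is drawn at 1 + k1 r^2 times it, then the intrinsics apply), "extrinsics" (4x4, takes a point from world to camera coordinates). Camera axes: x right, y up, looking along -z (the intrinsics and any distortion apply to the point x, -y, -z); pixel columns grow to the right and rows downward; lengths in m; the calibration is good to about 2 mm. A picture is of the moment at which its call begins. There is no depth.
- order.hand_in(): hands the job in, once; it reports no verdict.
Trained networks look in a picture, given as the dict that the camera call returned (one of the last four; its "shot" number tells which), for a name from the list of things; names that differ only in an ending like _2 or _b are one class to them, and where a whole thing is asked for, a point or a joint stands for the part that bears it (a point fixed in the world has none). Each returns a list of dicts, best first, with "conf" (0 to 1); they miss things now and then, are a little off and sometimes report something else, mostly with a low value. They report only what shows in the picture. A call takes as long as a camera call.
- models.outline_of(name, picture): "pixels" (420x560 bool, what is visible of it) and "location" ([column, row] in pixels, amid what is visible of it).
- models.pinpoint(name, picture): "location" ([column, row] in pixels: a listed point, or the origin of a listed thing).
The state is a dict: "clock": time; "joint_pos": joint angles; "qvel": joint speeds; "tau": joint torques, N m; "tcp_pos": TCP position; "orientation": TCP orientation; "wrist_force": force on the tool from outside, world axes, zero at the start; "ft_torque": the same for the moment, N m; "finger_gap": finger opening in m.
Only numpy, scipy, OpenCV 4.12 (cv2) and the standard library are available. Lean on these libraries where they do the work, as an engineer would, in place of code of your own. Each camera call takes 0.05 s, during which the arm holds its last target.

## Working session

There is one attempt and no reset: what is moved stays moved. The work goes in short steps, Python scripts to look and compute and a tool call to move; the robot and the scene stay as the last step left them, time stands still between calls to the robot, and variables do not carry over. Pictures are saved under pics/ and viewed, and the job is handed in when it is done.

Besides the shell and the picture viewer there is one more tool, called after "Call:" by a JSON object that holds its "fn" and its "kwargs". servo_tool: Moves the arm, as the interface text tells. Its arguments: {"type":"object","properties":{"moves":{"type":"array"},"grip_force":{"type":"number"}},"required":["moves"]}

```bash
mkdir -p pics; ls
cat > h.py <<'E'
from workcell import env, optics, order, models
import numpy as np, cv2
def f(p): return p["pixels"].shape[0]/2/np.tan(np.radians(p["vertical_fov"])/2)
def K(p): return np.array([[f(p),0,p["cx"]],[0,f(p),p["cy"]],[0,0,1.]])
def D(p): return np.array([p["k1"],0,0,0,0.])
def w2p(p,X):
    E=np.array(p["extrinsics"]);X=np.atleast_2d(X);c=X@E[:3,:3].T+E[:3,3]
    c=c*[1,-1,-1]
    return cv2.projectPoints(c,np.zeros(3),np.zeros(3),K(p),D(p))[0][:,0]
def p2w(p,uv,z):
    uv=np.atleast_2d(np.array(uv,float))
    n=cv2.undistortPoints(uv[:,None],K(p),D(p))[:,0]
    d=np.c_[n[:,0],-n[:,1],-np.ones(len(n))]
    E=np.array(p["extrinsics"]);R=E[:3,:3];o=-R.T@E[:3,3];d=d@R
    return o+d*((z-o[2])/d[:,2])[:,None]
E
python3 - <<'E'
from h import *
for n in ["scene","top"]:
    p=optics.read_camera(n); cv2.imwrite(f"pics/{n}0.png",p["pixels"])
    print(n,p["cx"],p["cy"],p["k1"],p["vertical_fov"]); E=np.array(p["extrinsics"]);print("cam",-E[:3,:3].T@E[:3,3])
    for k in ["lid_a","jar_a","picks","lemon","spice"]:
        for r in models.outline_of(k,p):
            m=r["pixels"].astype(np.uint8); c=max(cv2.findContours(m,0,1)[0],key=len)
            print(k,round(r["conf"],2),np.round(r["location"],1),m.sum(), np.round(p2w(p,r["location"],{"lid_a":.088}.get(k,.05))[0],3), np.round(cv2.fitEllipse(c)[0],1) if len(c)>5 else "")
        for r in models.pinpoint(k,p): print("  pt",k,round(r["conf"],2),np.round(r["location"],1),np.round(p2w(p,r["location"],{"lid_a":.078}.get(k,0))[0],3))
print(env.get_state())
E
```

```text
pics
scene 275.23483176797487 208.79025168099707 0.04285766300757184 45.68001678707411
cam [ 0.19328783 -0.42559491  0.68155668]
lid_a 0.79 [261.3 243.2] 1464 [0.455 0.15  0.088] [260.8 241.4]
lid_a 0.77 [350.8 272.2] 1736 [0.557 0.024 0.088] [353.7 273.2]
lid_a 0.59 [172.6 206.2] 1246 [0.349 0.317 0.088] [173.  205.8]
  pt lid_a 0.94 [174.8 206.6] [0.355 0.326 0.078]
  pt lid_a 0.57 [350.4 272.8] [0.561 0.03  0.078]
jar_a 0.9 [176.8 231.1] 1246 [0.343 0.289 0.05 ] [177.  232.1]
jar_a 0.71 [346.3 301.4] 1264 [0.537 0.001 0.05 ] [349.1 302.4]
jar_a 0.69 [261.8 267. ] 1160 [0.447 0.132 0.05 ] [261.4 268.9]
  pt jar_a 0.79 [349.  302.2] [0.568 0.031 0.   ]
  pt jar_a 0.75 [259.8 272.7] [0.458 0.164 0.   ]
  pt jar_a 0.65 [178.5 235.6] [0.354 0.33  0.   ]
picks 0.52 [263.  269.1] 1153 [0.447 0.126 0.05 ] [261.1 268.5]
  pt picks 0.71 [372.4 262.9] [0.661 0.093 0.   ]
lemon 0.66 [335.8 221.3] 629 [0.628 0.179 0.05 ] [337.2 222.7]
  pt lemon 0.66 [336.9 228.6] [0.653 0.206 0.   ]
spice 0.59 [222.9 185.4] 894 [0.476 0.385 0.05 ] [224.7 183. ]
  pt spice 0.75 [226.2 204.8] [0.478 0.38  0.   
[... 1150 characters left out ...]
.71 [195.2 255.8] [0.476 0.38  0.   ]
{'clock': 1.1, 'joint_pos': array([ 1.15340288e+00,  3.13212242e-01,  4.61003643e-02,  1.30359527e+00,
       -7.83072612e-07,  1.43120783e+00]), 'qvel': array([-0.00196332, -0.00159494,  0.00093379,  0.0007899 , -0.0002561 ,
        0.00114509]), 'tau': array([ 1.28652173e-04, -4.80479050e+01,  2.98816967e+01,  4.04486254e-04,
       -1.06861401e-04,  1.15035866e-05]), 'tcp_pos': array([0.15771182, 0.55299309, 0.23131636]), 'orientation': array([ 0.70030525,  0.09793359,  0.70028738, -0.09787311]), 'wrist_force': array([-0.19812735, -0.26810006,  0.19218896]), 'ft_torque': array([-0.01986908, -0.02413454, -0.00900583]), 'finger_gap': 0.0852017943322317}
```

Run:
```python
import cv2,numpy as np
s=cv2.imread("pics/scene0.png");t=cv2.imread("pics/top0.png")
def crop(i,c,w=75): 
    return cv2.resize(i[c[1]-w//2:c[1]+w//2,c[0]-w//2:c[0]+w//2],(260,260),interpolation=cv2.INTER_CUBIC)
a=np.hstack([crop(s,c,80) for c in [(174,220),(261,255),(350,285)]])
b=np.hstack([crop(t,c,80) for c in [(228,312),(304,242),(361,181)]])
cv2.imwrite("pics/crops0.png",np.vstack([a,b]))
```

```text
(no output)
```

View pics/crops0.png

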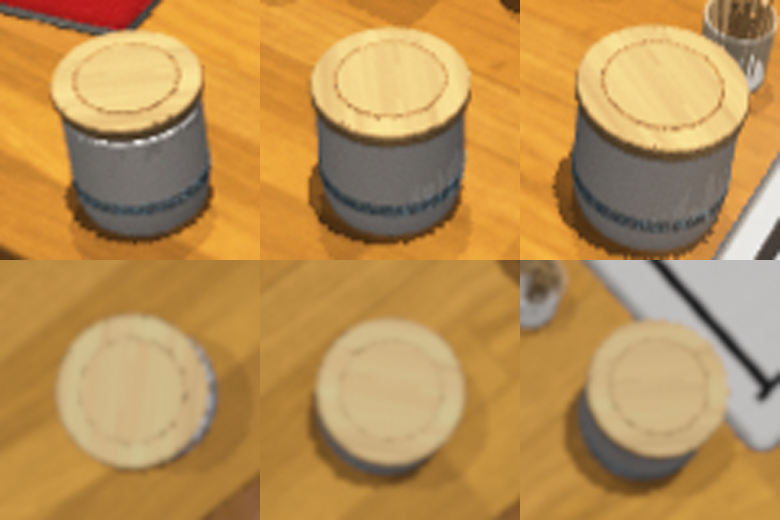

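View pics/scene0.png

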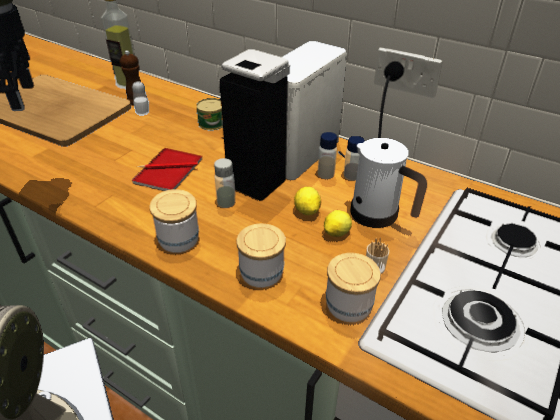

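View pics/top0.png

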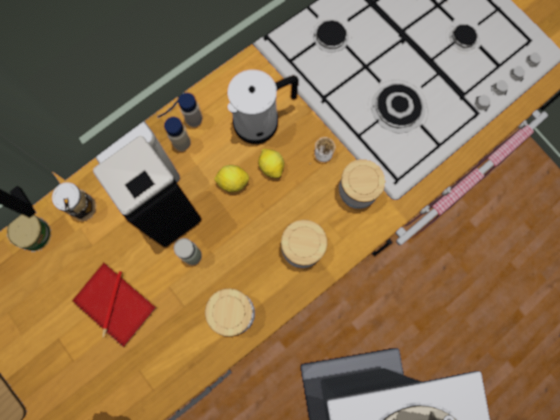

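The left lid shows a white strip of rim at its right side, at about (200,215) in the scene view and (250,312) in the top view. The other two look flat. I'll move over it for a wrist view.

```bash
cat >> h.py <<'E'
from scipy.spatial.transform import Rotation as Ro
def R():
    q=env.get_state()["orientation"]; return Ro.from_quat([q[1],q[2],q[3],q[0]]).as_matrix()
def togo(target):
    s=env.get_state(); return np.round(R().T@(np.array(target)-s["tcp_pos"])*100,2)
E
python3 - <<'E'
from h import *
print(R()); print(togo([.35,.325,.25]))
p=optics.read_camera("wrist");E=np.array(p["extrinsics"]);print("cam rel tcp in tool",R().T@(-E[:3,:3].T@E[:3,3]-env.get_state()["tcp_pos"]), "look in tool",R().T@(-E[2,:3]),p["vertical_fov"])
cv2.imwrite("pics/w0.png",p["pixels"])
E
```

```text
[[ 3.68687306e-05  2.74245421e-01  9.61659736e-01]
 [ 8.12090031e-05  9.61659733e-01 -2.74245423e-01]
 [-9.99999996e-01  8.82065091e-05  1.31839764e-05]]
[ -1.87 -16.65  24.74]
cam rel tcp in tool [-0.14217151  0.00048552 -0.08418683] look in tool [ 9.44391339e-01 -6.55644991e-04  3.28823004e-01] 66.84042068313803
```

Call:
{"fn": "servo_tool", "kwargs": {"moves": [[0,-2.1,3.7,0,1],[0,-2.1,3.7,0,1],[0,-2.1,3.7,0,1],[0,-2.1,3.7,0,1],[0,-2.1,3.7,0,1],[0,-2.1,3.7,0,1],[0,-2.1,3.7,0,1],[0,-2.1,3.7,0,1],[0,0,0,0,1],[0,0,0,0,1]], "grip_force": 20}}

```text
clock: 2.4
tcp_pos: [0.3961, 0.3103, 0.2313]
orientation: [0.7, 0.098, 0.7, -0.098]
wrist_force: [0.7, 0.6, 0.6]
finger_gap: 0.0
```

Run:
```python
from h import *
p=optics.read_camera("wrist");cv2.imwrite("pics/w1.png",p["pixels"])
print(env.get_state()["tcp_pos"],env.get_state()["finger_gap"],env.get_state()["wrist_force"])
for r in models.outline_of("lid_a",p):
    m=r["pixels"].astype(np.uint8); c=max(cv2.findContours(m,0,1)[0],key=len)
    print(r["conf"],r["location"],cv2.fitEllipse(c),p2w(p,cv2.fitEllipse(c)[0],.088))
```

```text
[0.39578038 0.31062619 0.23130633] -0.00015615009701581146 [-0.60737374 -0.22767422  0.20529197]
0.93 [274.6, 141.4] ((274.4344482421875, 143.41629028320312), (95.35562896728516, 97.50407409667969), 151.61044311523438) [[0.34845649 0.32066883 0.088     ]]
0.69 [163.1, 283.8] ((158.61288452148438, 285.26751708984375), (70.59395599365234, 81.7171859741211), 114.44049835205078) [[0.45480515 0.16349913 0.088     ]]
0.61 [81.1, 367.0] ((80.81028747558594, 366.9790954589844), (30.8695011138916, 59.65325164794922), 65.8118896484375) [[0.53510402 0.02458742 0.088     ]]
```

View pics/w1.png

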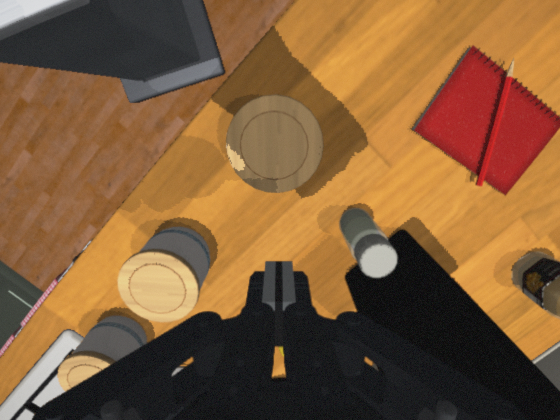

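```bash
python3 - <<'E'
from h import *
def u(v): return v/np.linalg.norm(v)
for n,c in [("scene",(174,206)),("top",(228,312))]:
    p=optics.read_camera(n); cv2.imwrite(f"pics/{n}1.png",p["pixels"])
    a=p2w(p,[c,(c[0]+10,c[1]),(c[0],c[1]+10)],.088); print(n,"right",(a[1]-a[0])[:2]*100,"down",(a[2]-a[0])[:2]*100,"mm/px; ctr",a[0])
E
python3 - <<'E'
import cv2,numpy as np
s=cv2.imread("pics/scene1.png");t=cv2.imread("pics/top1.png")
cv2.imwrite("pics/c1.png",np.hstack([cv2.resize(s[180:260,134:214],(400,400),interpolation=2),cv2.resize(t[272:352,188:268],(400,400),interpolation=2)]))
E
```

```text
scene right [ 1.68802428 -0.83416528] down [-0.89751967 -2.8320998 ] mm/px; ctr [0.35138946 0.31643102 0.088     ]
top right [-0.27563093 -1.83425989] down [-1.81553233  0.25409469] mm/px; ctr [0.34788468 0.32034878 0.088     ]
```

View pics/c1.png

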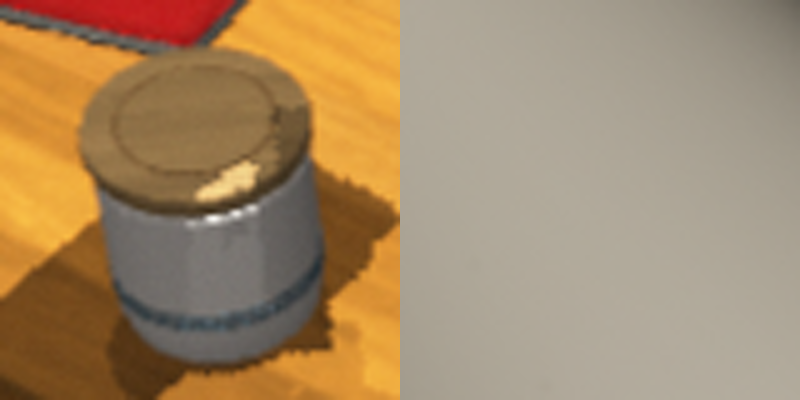

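```bash
cat > fit.py <<'E'
from h import *
from scipy.optimize import least_squares
a=np.linspace(0,2*np.pi,120)[:-1]
def cyl(c,R_,r,z0,z1):
    return np.vstack([np.c_[r*np.cos(a),r*np.sin(a),0*a+z] for z in (z0,z1)])@R_.T+c
def hull(p,X): return cv2.convexHull(w2p(p,X).astype(np.float32))
def lid(v):
    ax=np.array([-v[4],v[3],0]) # tilt vec (v3,v4)= direction raised *angle
    Rm=Ro.from_rotvec(-ax*1.0).as_matrix()
    return np.array([v[0],v[1],v[2]]),Rm
def pdist(h,pts): return np.array([cv2.pointPolygonTest(h,(float(q[0]),float(q[1])),True) for q in pts])
def cont(m):
    c=max(cv2.findContours(m.astype(np.uint8),cv2.RETR_EXTERNAL,cv2.CHAIN_APPROX_NONE)[0],key=len)
    return c
E
python3 - <<'E'
from fit import *
p=optics.read_camera("scene")
L=[r for r in models.outline_of("lid_a",p) if r["conf"]>.4]
J=[r for r in models.outline_of("jar_a",p) if r["conf"]>.4]
for l in L:
    j=min(J,key=lambda j:np.hypot(*(np.array(j["location"])-l["location"]-[2,28])))
    lm=l["pixels"];jm=j["pixels"]
    cl=cv2.convexHull(cont(lm)); 
    cu=cv2.convexHull(cont(lm|jm))
    cl=cont(lm)[:,0]; cj=cont(jm)[:,0]
    c0=p2w(p,l["location"],.088)[0]
    # lid contour as hull distance; jar: only contour points not adjacent to lid
    d=cv2.distanceTransform((~lm).astype(np.uint8),cv2.DIST_L2,5)
    cj=cj[[d[q[1],q[0]]>3 for q in cj]]
    def res(v,full=False):
        hj=hull(p,cyl([v[5],v[6],0],np.eye(3),.041,0,.078))
        c,Rm=lid(v)
        hl=hull(p,cyl(c,Rm,.0435,0,.010))
        return np.r_[pdist(hl,cl)-.5+0,pdist(hj,cj)-.5]
    pri=lambda v:np.r_[res(v),(v[2]-.080)*300,np.array(v[3:5])*30]
    s=least_squares(pri,[c0[0],c0[1],.079,0,0,c0[0],c0[1]],loss="soft_l1",diff_step=1e-3,x_scale=[.01,.01,.01,.1,.1,.01,.01])
    v=s.x;print(l["conf"],j["conf"],len(cj),np.round(v,4),"off mm",np.round((v[:2]-v[5:])*1000,1),"tilt deg",np.degrees(v[3:5]).round(1),"rms",np.sqrt((res(v)**2).mean()).round(2))
E
```

```text
0.89 0.82 128 [ 0.3498  0.3196  0.0832 -0.0206  0.0711  0.4636  0.1711] off mm [-113.9  148.5] tilt deg [-1.2  4.1] rms 5.31
0.76 0.82 82 [ 0.4641  0.1709  0.0672 -0.0207 -0.0401  0.4634  0.1708] off mm [0.6 0.1] tilt deg [-1.2 -2.3] rms 0.43
```

Call:
{"fn": "servo_tool", "kwargs": {"moves": [[0,0,0,-0.16,1],[0,0,0,-0.16,1],[0,0,0,-0.16,1],[1.7,0.83,-0.63,0,1],[1.7,0.83,-0.63,0,1],[1.7,0.83,-0.63,0,1],[1.7,0.83,-0.63,0,1],[1.7,0.83,-0.63,0,1],[1.7,0.83,-0.63,0,1],[0,0.83,-0.63,0,1]]}}

```text
clock: 4.0
tcp_pos: [0.34, 0.3581, 0.1282]
orientation: [0.703, -0.072, 0.704, 0.071]
wrist_force: [-0.6, 0.4, 0.2]
finger_gap: -0.0
```

```bash
cat > look.py <<'E'
from h import *
import sys
F=[]
n=sys.argv[1]
for cam in ["wrist","scene","scene"]:
    p=optics.read_camera(cam); F.append(env.get_state()["wrist_force"])
    if cam=="wrist": w=p
    else: s=p
s_=env.get_state()
print("clk",s_["clock"],"tcp",np.round(s_["tcp_pos"],4),"F",np.round(np.mean(F,0),2),np.round(F,2).tolist(),"y",R()[:,1].round(3))
t=np.array(s_["tcp_pos"]); q=w2p(s,[.349,.32,.085])[0].astype(int)
sc=cv2.resize(s["pixels"][q[1]-40:q[1]+40,q[0]-40:q[0]+40],(400,400),interpolation=2)
q=np.clip(w2p(w,t)[0].astype(int),[140,100],[420,320])
wc=cv2.resize(w["pixels"][q[1]-100:q[1]+100,q[0]-100:q[0]+100],(400,400),interpolation=2)
cv2.imwrite(f"pics/{n}.png",np.hstack([sc,wc]))
cv2.imwrite(f"pics/{n}_raw_s.png",s["pixels"]);cv2.imwrite(f"pics/{n}_raw_w.png",w["pixels"])
E
python3 look.py k1
```

```text
clk 4.15 tcp [0.3414 0.359  0.13  ] F [-0.38 -0.04  0.37] [[-1.21, -0.13, 0.43], [-0.37, 0.27, -0.19], [0.45, -0.27, 0.86]] y [-0.202  0.979  0.   ]
```

View pics/k1.png

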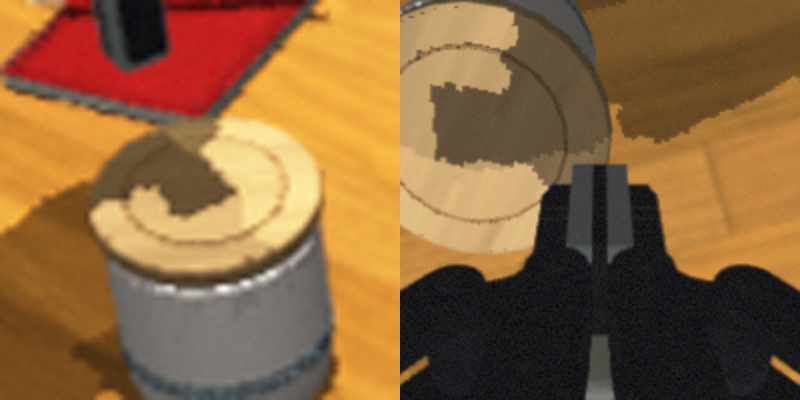

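Run:
```python
from h import *
p=optics.read_camera("wrist"); print(w2p(p,env.get_state()["tcp_pos"]))
for k in ["lid_a","jar_a"]:
  for r in models.outline_of(k,p)[:3]:
    m=r["pixels"].astype(np.uint8); c=max(cv2.findContours(m,0,1)[0],key=len)
    print(k,r["conf"],r["location"],m.sum(),np.round(p2w(p,cv2.fitEllipse(c)[0],.09),4))
  for r in models.pinpoint(k,p)[:3]: print(k,r["conf"],r["location"],p2w(p,r["location"],.08 if k=="lid_a" else 0))
```

```text
[[277.99030907 276.25086055]]
lid_a 0.95 [22.8, 328.1] 3679 [[0.449  0.1878 0.09  ]]
lid_a 0.87 [214.0, 237.4] 12803 [[0.345 0.319 0.09 ]]
lid_a 0.58 [220.9, 237.1] [[0.34984049 0.32201339 0.08      ]]
jar_a 0.97 [53.8, 274.5] 5499 [[0.4024 0.2131 0.09  ]]
jar_a 0.88 [236.6, 170.2] 1405 [[0.3337 0.3192 0.09  ]]
jar_a 0.85 [61.4, 271.8] [[0.45844598 0.16116685 0.        ]]
jar_a 0.21 [8.6, 396.7] [[0.65782702 0.08222859 0.        ]]
```

View pics/k1_raw_w.png

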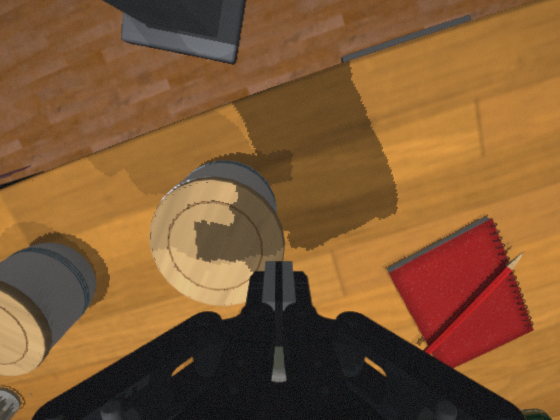

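Call:
{"fn": "servo_tool", "kwargs": {"moves": [[1.0,0,0,0,1],[1.0,0,0,0,1],[0.8,0,0,0,1],[0.2,0,0,0,1],[0.1,0,0,0,1],[0.1,0,0,0,1],[0,0,0,0,1],[0,0,0,0,1],[0,0,0,0,1],[0,0,0,0,1]]}}

```text
clock: 5.65
tcp_pos: [0.3414, 0.3583, 0.0974]
orientation: [0.704, -0.071, 0.703, 0.071]
wrist_force: [0.4, -0.0, -0.5]
finger_gap: 0.0
```

```bash
python3 look.py k2
```

```text
clk 5.8 tcp [0.3415 0.3583 0.0973] F [ 0.23 -0.13  0.17] [[-0.23, -0.08, -0.1], [-0.13, -0.21, 0.63], [1.04, -0.08, -0.02]] y [-0.201  0.98   0.   ]
```

View pics/k2.png

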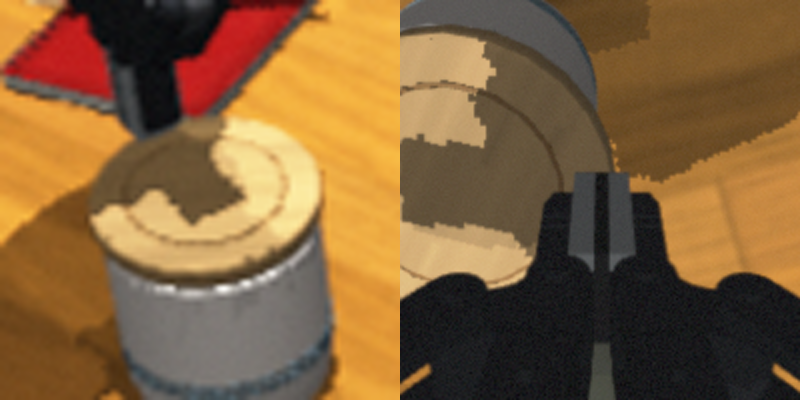

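Call:
{"fn": "servo_tool", "kwargs": {"moves": [[0.1,0,0,0,1],[0,0,0,0,1],[0.1,0,0,0,1],[0,0,0,0,1],[0.1,0,0,0,1],[0,0,0,0,1],[0,0,0,0,1],[0,0,0,0,1],[0,0,0,0,1],[0,0,0,0,1]]}}

```text
clock: 7.05
tcp_pos: [0.3415, 0.3584, 0.0944]
orientation: [0.704, -0.071, 0.703, 0.071]
wrist_force: [0.4, 0.4, 1.7]
finger_gap: 0.0001
```

```bash
python3 look.py k3
```

```text
clk 7.2 tcp [0.3415 0.3584 0.0944] F [-0.04  0.63  1.4 ] [[0.48, 0.58, 1.72], [-0.54, 0.52, 1.8], [-0.07, 0.78, 0.67]] y [-0.201  0.98   0.   ]
```

View pics/k3.png

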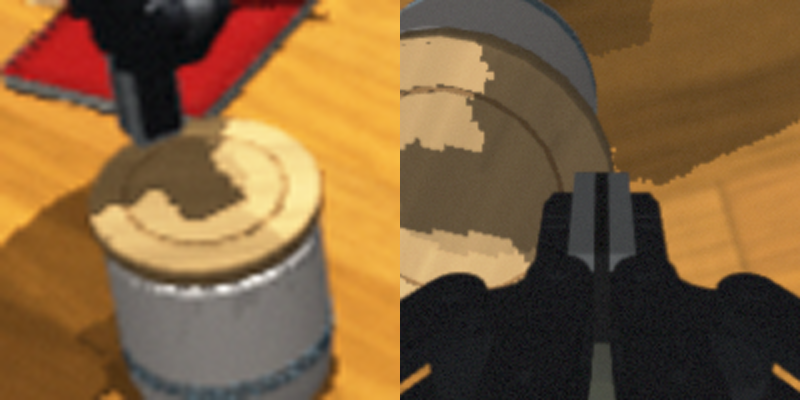

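Contact at z = 0.0944, well above the 88 mm seated height, with about 1.4 N. This side is raised, so I'll press a little further.

Call:
{"fn": "servo_tool", "kwargs": {"moves": [[0.05,0,0,0,1],[0,0,0,0,1],[0.05,0,0,0,1],[0,0,0,0,1],[0.05,0,0,0,1],[0,0,0,0,1],[0,0,0,0,1],[0,0,0,0,1],[0,0,0,0,1],[0,0,0,0,1]]}}

```text
clock: 8.45
tcp_pos: [0.3416, 0.3588, 0.0931]
orientation: [0.704, -0.071, 0.703, 0.072]
wrist_force: [-1.0, 1.8, 5.5]
finger_gap: -0.0002
```

```bash
python3 look.py k4
```

```text
clk 8.6 tcp [0.3416 0.3587 0.0931] F [-1.32  1.35  4.9 ] [[-1.76, 1.34, 6.06], [-0.94, 1.74, 3.88], [-1.27, 0.98, 4.77]] y [-0.201  0.98   0.001]
```

View pics/k4.png

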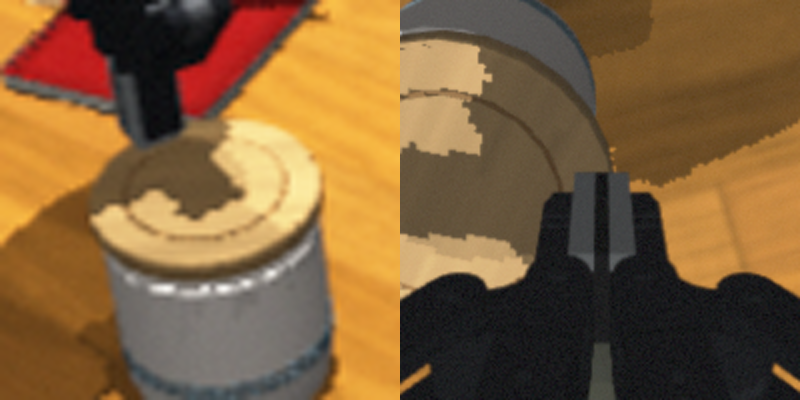

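The lid rocked over. It gave up to the flat-on-rim height (93 mm), then the force rose to 5 N, and the near side lifted so more white rim showed. I'll release it, go outside the raised edge and lower the finger for the push.

Call:
{"fn": "servo_tool", "kwargs": {"moves": [[0,0,0,0,1],[-1.0,0,0,0,1],[-1.0,0,0,0,1],[0,1.0,0,0,1],[0,1.0,0,0,1],[0,0,0,0,1],[1.0,0,0,0,1],[1.0,0,0,0,1],[1.0,0,0,0,1],[0,0,0,0,1]]}}

```text
clock: 9.85
tcp_pos: [0.3367, 0.3771, 0.0815]
orientation: [0.703, -0.072, 0.704, 0.071]
wrist_force: [0.0, -0.4, 0.7]
finger_gap: -0.0002
```

```bash
python3 look.py k5
```

```text
clk 10.0 tcp [0.3376 0.3779 0.0829] F [ 0.24  0.18 -0.16] [[0.47, 0.3, 0.17], [0.35, 0.07, -0.4], [-0.08, 0.17, -0.26]] y [-0.201  0.98   0.   ]
```

View pics/k5.png

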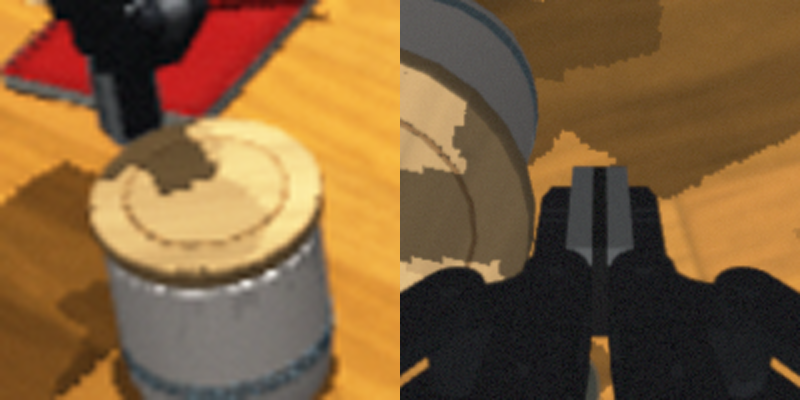

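Call:
{"fn": "servo_tool", "kwargs": {"moves": [[0,-0.2,0,0,1],[0,-0.1,0,0,1],[0,-0.1,0,0,1],[0,-0.1,0,0,1],[0,-0.1,0,0,1],[0,0,0,0,1],[0,0,0,0,1],[0,0,0,0,1],[0,0,0,0,1],[0,0,0,0,1]]}}

```text
clock: 11.25
tcp_pos: [0.3386, 0.372, 0.0828]
orientation: [0.704, -0.071, 0.703, 0.071]
wrist_force: [-0.4, -0.2, -0.9]
finger_gap: 0.0001
```

```bash
python3 look.py k6
```

```text
clk 11.4 tcp [0.3386 0.372  0.0828] F [ 0.07 -0.63  0.03] [[0.14, -0.37, 0.17], [-0.09, -0.63, -0.39], [0.17, -0.88, 0.31]] y [-0.201  0.98   0.   ]
```

View pics/k6.png

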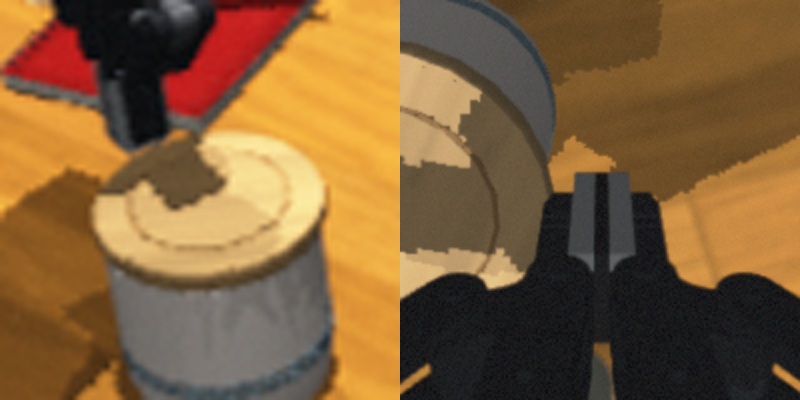

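White rim is gone in the scene view and the lid sits lower, so it seems to have dropped in. I'll back off and inspect.

Call:
{"fn": "servo_tool", "kwargs": {"moves": [[0,0.3,0,0,1],[0,0.7,0,0,1],[0,1.0,0,0,1],[-1.5,0,0,0,1],[-2.0,0,0,0,1],[-2.0,0,0,0,1],[0,0,0,0,1],[0,0,0,0,1],[0,0,0,0,1],[0,0,0,0,1]]}}

```text
clock: 12.65
tcp_pos: [0.3342, 0.3913, 0.1371]
orientation: [0.703, -0.072, 0.704, 0.071]
wrist_force: [0.7, -0.6, 0.1]
finger_gap: 0.0003
```

```bash
python3 look.py k7
python3 - <<'E'
from fit import *
p=optics.read_camera("scene")
L=[r for r in models.outline_of("lid_a",p) if r["conf"]>.4]
J=[r for r in models.outline_of("jar_a",p) if r["conf"]>.4]
for l in L:
    j=min(J,key=lambda j:np.hypot(*(np.array(j["location"])-l["location"]-[2,28])))
    lm=l["pixels"];jm=j["pixels"]
    cl=cont(lm)[:,0]; cj=cont(jm)[:,0]
    c0=p2w(p,l["location"],.088)[0]
    d=cv2.distanceTransform((~lm).astype(np.uint8),cv2.DIST_L2,5)
    cj=cj[[d[q[1],q[0]]>3 for q in cj]]
    def res(v):
        hj=hull(p,cyl([v[5],v[6],0],np.eye(3),.041,0,.078)); c,Rm=lid(v)
        return np.r_[pdist(hull(p,cyl(c,Rm,.0435,0,.010)),cl)-.5,pdist(hj,cj)-.5]
    pri=lambda v:np.r_[res(v),(v[2]-.080)*300,np.array(v[3:5])*30]
    v=least_squares(pri,[c0[0],c0[1],.079,0,0,c0[0],c0[1]],loss="soft_l1",diff_step=1e-3,x_scale=[.01,.01,.01,.1,.1,.01,.01]).x
    print(np.round(v,4),"off",np.round((v[:2]-v[5:])*1000,1),"tilt",np.degrees(v[3:5]).round(1),"rms",np.sqrt((res(v)**2).mean()).round(2))
E
```

```text
clk 12.8 tcp [0.3345 0.3915 0.1375] F [-0.15 -0.27  0.31] [[0.19, 0.07, 0.6], [0.17, -0.36, 0.71], [-0.8, -0.51, -0.38]] y [-0.201  0.98  -0.   ]
[ 0.351   0.3185  0.0786 -0.0325 -0.0595  0.3521  0.326 ] off [-1.1 -7.4] tilt [-1.9 -3.4] rms 0.57
[ 0.5627  0.0256  0.0776 -0.0468 -0.0078  0.5666  0.0293] off [-3.9 -3.7] tilt [-2.7 -0.4] rms 0.55
[ 0.6281  0.0216  0.0798 -0.6301  0.0425  0.5667  0.0296] off [61.4 -8. ] tilt [-36.1   2.4] rms 6.71
```

View pics/k7.png

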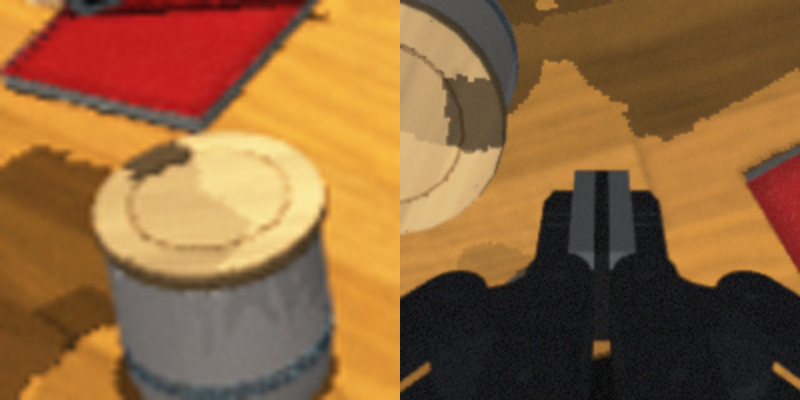

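Call:
{"fn": "servo_tool", "kwargs": {"moves": [[0,-1.9,0,0,1],[0,-1.9,0,0,1],[0,-1.9,0,0,1],[1.5,0,0,0,1],[1.5,0,0,0,1],[1.0,0,0,0,1],[0.5,0,0,0,1],[0.2,0,0,0,1],[0,0,0,0,1],[0,0,0,0,1]]}}

```text
clock: 14.2
tcp_pos: [0.3463, 0.3361, 0.0912]
orientation: [0.704, -0.071, 0.703, 0.072]
wrist_force: [-0.0, 0.3, -0.5]
finger_gap: -0.0005
```

Call:
{"fn": "servo_tool", "kwargs": {"moves": [[0.1,0,0,0,1],[0.05,0,0,0,1],[0,0,0,0,1],[0.05,0,0,0,1],[0,0,0,0,1],[0.05,0,0,0,1],[0,0,0,0,1],[0,0,0,0,1],[0,0,0,0,1],[0,0,0,0,1]]}}

```text
clock: 15.45
tcp_pos: [0.346, 0.3358, 0.0883]
orientation: [0.704, -0.071, 0.703, 0.071]
wrist_force: [0.3, 0.4, 0.6]
finger_gap: 0.0001
```

```bash
python3 look.py k8
```

```text
clk 15.6 tcp [0.3461 0.3358 0.0883] F [-0.05 -0.01 -0.23] [[0.02, -0.13, 0.56], [-0.27, 0.47, -0.84], [0.11, -0.36, -0.41]] y [-0.201  0.98   0.   ]
```

View pics/k8.png

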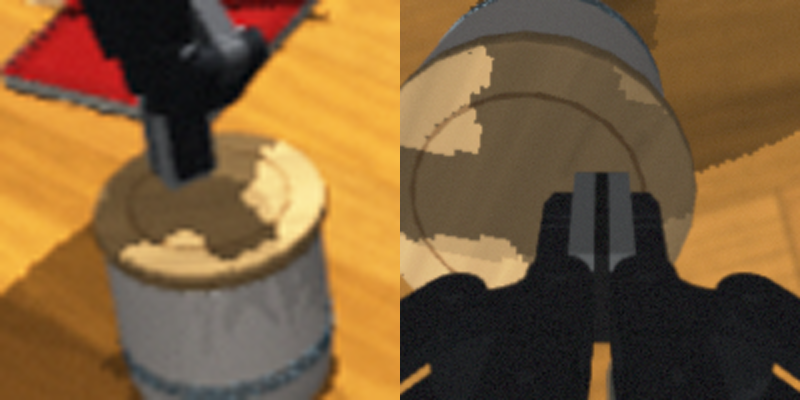

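There is no contact at 0.0883, so the lid is at seated height here. I'll press on.

Call:
{"fn": "servo_tool", "kwargs": {"moves": [[0.05,0,0,0,1],[0,0,0,0,1],[0.05,0,0,0,1],[0,0,0,0,1],[0.05,0,0,0,1],[0,0,0,0,1],[0.05,0,0,0,1],[0,0,0,0,1],[0,0,0,0,1],[0,0,0,0,1]]}}

```text
clock: 16.85
tcp_pos: [0.3461, 0.3359, 0.088]
orientation: [0.704, -0.071, 0.703, 0.072]
wrist_force: [-4.0, -3.3, 15.0]
finger_gap: 0.0001
```

```bash
python3 look.py k9
```

```text
clk 17.0 tcp [0.3462 0.3359 0.088 ] F [-4.04 -3.18 15.41] [[-4.39, -3.24, 15.43], [-3.6, -2.77, 15.2], [-4.14, -3.53, 15.59]] y [-0.201  0.98   0.   ]
```

15 N at exactly 0.088, so the lid is home. I'll lift off.

Call:
{"fn": "servo_tool", "kwargs": {"moves": [[-0.1,0,0,0,1],[-0.1,0,0,0,1],[-0.5,0,0,0,1],[-1.5,0,0,0,1],[-3,0,0,0,1],[-4,0,0,0,1],[-3,3,0,0,1],[0,4,0,0,1],[0,4,0,0,1],[0,0,0,0,1]]}}

```text
clock: 18.25
tcp_pos: [0.3236, 0.4457, 0.209]
orientation: [0.704, -0.072, 0.703, 0.073]
wrist_force: [0.1, -0.7, 0.9]
finger_gap: -0.0002
```

```bash
python3 look.py k10
python3 - <<'E'
from h import *
p=optics.read_camera("top");cv2.imwrite("pics/top2.png",p["pixels"])
s=cv2.imread("pics/k10_raw_s.png");t=p["pixels"]; s0=cv2.imread("pics/scene0.png")
crop=lambda i,c,w=80: cv2.resize(i[c[1]-w//2:c[1]+w//2,c[0]-w//2:c[0]+w//2],(260,260),interpolation=cv2.INTER_CUBIC)
a=np.hstack([crop(s,c,80) for c in [(174,220),(261,255),(350,285)]])
b=np.hstack([crop(t,c,80) for c in [(228,312),(304,242),(361,181)]])
cv2.imwrite("pics/crops2.png",np.vstack([a,b]))
d=cv2.absdiff(s,s0).max(2); cv2.imwrite("pics/diff.png",d)
for n,c in [("mid",(261,255)),("right",(350,285))]: print(n,"mean diff",d[c[1]-35:c[1]+35,c[0]-30:c[0]+30].mean())
E
```

```text
clk 18.4 tcp [0.3239 0.4429 0.2086] F [-0.04  0.09 -0.44] [[0.15, 0.33, -0.33], [-0.09, -0.22, 0.02], [-0.19, 0.17, -1.0]] y [-0.201  0.98  -0.001]
mid mean diff 4.972142857142857
right mean diff 5.03547619047619
```

View pics/crops2.png

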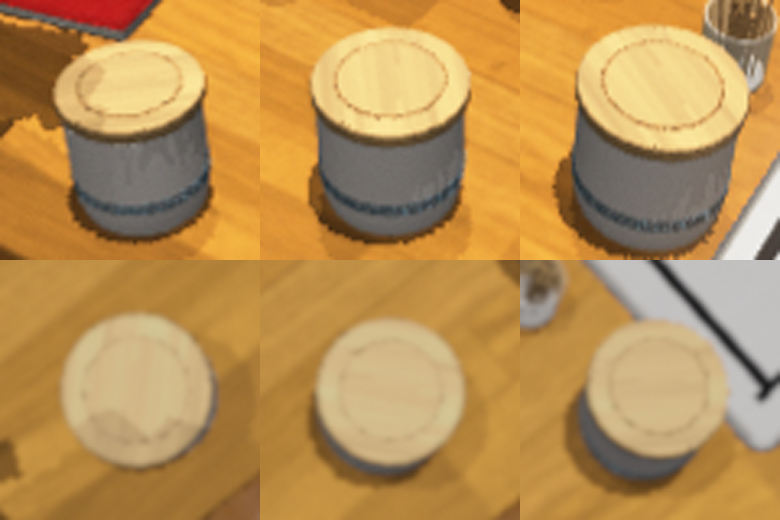

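View pics/diff.png

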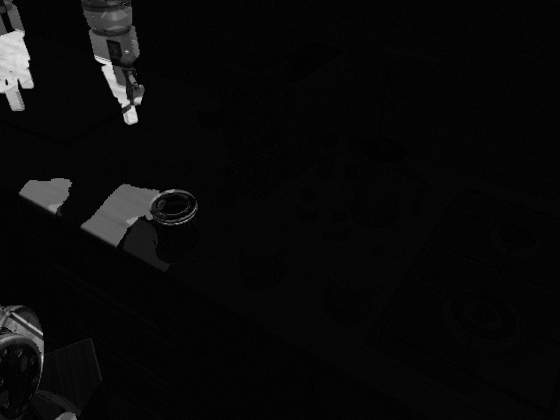

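The left lid now lies flat, with no white rim showing at (130,140) or (205,360) in the crops. Apart from the arm and its shadow, the difference image shows only that lid changed, and the jar did not move. Handing in.

```bash
python3 -c "
from workcell import order; print(order.hand_in())"
```

```text
the job is handed in; nothing more can be done
None
```

The crooked lid is now flat in its jar and pressed home. It was on the left jar, at about (0.35, 0.32). I handed the job in at about 18.5 s of the 58 s allowed.

- **Finding it:** the camera images pointed to this lid, so I pressed it first. The fingertip touched its raised edge at about 94.4 mm, against 88 mm for a seated lid. It rocked over as I pressed about 1.3 mm further, and the force reached about 5 N, more than the 1–2 N needed. I did not press the other two lids.
- **Closing it:** I let the lid fall back, then pushed it sideways by that edge until it dropped in, and took the finger off. I then pressed it about 20 mm from its centre with about 15 N, and it held at exactly 88.0 mm.
- **Last checks:** no rim shows around the lid in the scene or top pictures. Comparing the first and last scene pictures, only that lid, the arm and shadows changed. Nothing was touching the robot.
- **Check that disagreed:** after the drop, a rough outline fit from one scene picture gave a lean of 2–4° for this lid. It gave nearly 3° for the untouched right lid too, and a third detection failed outright. I trusted the 88.0 mm press and the pictures instead.

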